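Push the nested crates home, then turn the tote so its lugs hold it stacked

TASK

Push the blue crate, with the orange tote nested in it, along the bench, between the things standing beside the way, until it stands home in the yellow corner stop, flush against both bars; push the crate itself, do not drag it by the tote. Then lift the tote out by its handle, turn it half round and lower it back onto the crate, without dropping it, so that it stands level on its lugs on the crate's rim instead of nesting. Leave the crate home in the stop, tip nothing and leave the other things on the bench where they are.

Things in the scene. Friction and masses are not known exactly. Their poses are not given: they have to be found in the camera images.
- crate: Lower crate, blue plastic, open top, 134 (x) x 156 (y) x 70 (z) mm outside, flat vertical outer faces, 0.5 kg, loose. Origin: centre of its underside, z up. Inside 112 (x) x 144 (y) mm, floor 5 mm thick. Long walls (at +-x) 11 mm thick with two lug channels each on the inner side, open at the top, 24 mm wide, at y = +50 and -24 mm; elsewhere their rim is solid. White strip at the +y end.
- crate_tab (a point): The white strip on the crate: middle of the rim at its +y end, 75 mm from the centre, 70 mm up.
- tote: Upper tote, orange, 106 (x) x 138 (y) x 58 (z) mm, 0.3 kg, loose. Origin: centre of its underside, z up. Side panels at x = +-50 mm, 60 mm long, rise to z = 102 mm and carry the handle. Four grey lugs, 16 mm long in y, stand 9 mm out of its long sides (x = +-53 mm) at y = +50 and -24 mm, undersides at z = 14 mm. Starts nested, white ends together, underside 5 mm above the crate's.
- tote_tab (a point): White mark on top of the tote's end wall, at its +y end (67 mm from the centre, 58 mm up). With white ends opposite and the tote centred on the crate, its lugs stand on the solid rim, its underside 56 mm above the crate's and its lowest 14 mm inside the crate with about 3 mm play each way.
- tote_handle (a point): Middle of the tote's grey handle bar, 92 mm above the tote's underside; the bar runs along the tote's x between the side panels, 14 mm wide (y), 16 mm high, 94 mm long.
- corner_stop: L-shaped corner stop: yellow angle bars 30 mm high, fixed. Origin: on the bench where the crate's centre stands when home, the crate's axes then parallel to the stop's. Bars on its +x side (inner face x = 67 mm, y from -72 to 78 mm) and +y side (inner face y = 78 mm, x from -70 to 67 mm); -x and -y sides are open. Feet and bolts lie outside, to 30 mm beyond the inner faces.
- gel_tin: Round tin with a white and green lid, 69 mm across, 52 mm high, bystander. Origin: centre of its underside.
- pipe_nipple_1: Short steel pipe stub standing on end, 48 mm across, 55 mm high, bystander. Origin: centre of its underside.
- tape_measure: Yellow tape measure, 62 x 80 x 34 mm, bystander. Origin: centre of its underside.
- magnet_square: Red and steel welding magnet lying flat, 63 x 93 x 18 mm, bystander. Origin: centre of its underside.
- fillet_gauge: Flat fan of steel leaf gauges, 52 x 84 x 9 mm, lying left of the corner stop, bystander. Origin: centre of its underside.

How it is judged:
On the way, in this order (a step that is already met when the one before it is completed fails the run):
1. the crate stands home in the corner stop (horizontal distance between crate and corner_stop below 0.008 m and angle between the y axis of crate and the y axis of corner_stop, either way round below 0.06 rad and height (world z) of crate below 0.006 m), for 0.2 s.
2. the tote stands half a turn round on the crate's rim, on its lugs (z of tote in the frame of crate between 0.051 and 0.061 m and y of tote_tab in the frame of crate below -0.05 m), for 0.2 s.
At the end, for the whole second after the job is handed in: The crate stands flat on the bench within 8 mm and 0.06 rad of home in the corner stop; the tote stands at rest on the crate's rim with its white end over the crate's unmarked end, centred within 8 mm, level within 0.04 rad, its underside 51 to 61 mm above the crate's (all of step 1 and all of step 2 and angle between each of crate, tote's own z axis and vertical below 0.04 rad and horizontal distance between tote and crate below 0.008 m and linear speed of each of tote, crate below 0.01 m/s); the robot touches nothing.
It fails at once if the tote is handled while the crate is more than 25 mm from home (dragged by the tote) (contact force between tote and the fingers above 1 N and horizontal distance between crate and corner_stop above 0.025 m).
It fails at once if the tote is dropped from more than 12 mm above its stacked height (contact force between tote and anything else below 0.02 N and z of tote in the frame of crate above 0.068 m).
It fails at once if the crate or the tote is tipped (angle between crate's own z axis and vertical above 0.35 rad or angle between tote's own z axis and vertical above 0.6 rad).
It fails at once if a bystander is moved more than 30 mm (distance of any of gel_tin, pipe_nipple_1, tape_measure, magnet_square, fillet_gauge from where it was at the start of the episode above 0.03 m).
It also fails if it takes over 72 s, if anything falls off the work surface, if the arm or the gripper's body presses on something with over 40 N, if the wrist force passes 120 N, or if a joint passes its speed limit or range.

ROBOT

A 6-joint arm with a two-finger parallel gripper is mounted at the origin on a cart in front of the work surface, level with it; the furniture and walls round the work are solid. World frame = base frame: x ahead of the robot, y to its left, z up, the work surface at z = 0. Lengths are in m, angles in rad, forces in N, time in s.
With the tool pointing down it reaches from about 0.275 to 0.775 m from the base axis. Payload 14.6 kg.
Tool frame: the origin (TCP) lies between the finger pads; the fingertips stand 22 mm ahead of it and the grasp point (between the pads) lies 3 mm ahead of it (manip.nose_length is the distance from the TCP to the fingertips, in m); z points along the fingers, y is the line along which they close (so a half turn about z gives the same grasp; the last joint's range is limited). The gripper opens to 85 mm and grips with 20 to 120 N. Pads are 22 mm wide; open, the fingers measure 114 mm over their backs; the gripper's body (76 mm by 85 mm) begins 54 mm behind the grasp point. The pads swing forward as they close: fully open they stand 13 mm farther back than shut.
Start: joints at [1.06, 0.263, -0.048, 1.259, 0, 1.415], TCP at [0.183, 0.492, 0.253] pointing down, gripper open.
Joint ranges: [-2.65, 2.65], [-0.89, 1.7], [-1.18, 1.37], [-2.13, 2.11], [-1.35, 1.29], [-3.14, 3.14]. Speed limits (rad/s): [1.89, 1.89, 2.57, 2.79, 3.14, 3.14].

INTERFACE

Orientations are given as a unit quaternion [w, x, y, z].
In Python, from workcell import manip gives the robot as it stands.
- The arm moves only by the tool play_rows, never from a script. Its argument "plan" is a list that holds one entry, the list of rows, each a list of 7 numbers: the turn, a rotation vector about the tool's x, y, z in degrees, then the shift along the tool's x, y, z in m, then the closure in counts, from 0 (fully open) to 255 (shut). A call has 1 to 12 rows; each row shifts and turns the commanded pose from where the row before left it, along the tool's axes as they then stand; what a row does not reach is not made up. A row lasts 1/12 s, in which the tool goes at most 41.7 mm and 7.16 degrees, less where a joint would pass 70% of its speed; a pose out of reach is approached as far as the arm can. A call with a gripper value outside its range is refused whole. The fingers move at their own pace and stop on an object; "squeeze" is the grip in N (left out, the last holds). Time passes only in rows, so rows that do not move let the fingers close. It gives the time, the measured TCP pose, the force, the opening and the grip force at its end, in the units of the state.
- manip.get_state(): the state, without advancing time (a new reading comes with each control period).
- manip.get_image(name): name is "scene" or "top"; returns (picture, depth): 480x640x3 uint8, blue, green, red; 480x640 float32, m along the optical axis (not along the pixel's ray), 0 where there is no reading.
- manip.camera_params(name): a dict with "fovy" (degrees; the focal length in pixels is half the picture's height over the tangent of half this angle, whatever the lens; pixels are square), "cx", "cy" (the principal point, pixels), "dist_coeffs" ([k1, k2, p1, p2, k3] as OpenCV has them; the pictures are not rectified), "R" (3x3) and "t" (3): a world point X has camera coordinates R X + t. Camera axes: x right, y down, z forward; pixel columns grow to the right and rows downward; lengths in m; the calibration is good to about 2 mm. A picture is of the moment at which its call begins. camera_params takes no time and is no camera call.
- manip.finish_job(): hands the job in; it is judged then, once.
The state is a dict: "clock": time; "joint_positions": joint angles; "joint_vel": joint speeds; "joint_efforts": joint torques, N m; "tool_pos": TCP position; "ee_rot": TCP orientation; "wrist_force": force on the tool from outside, world axes, zero at the start; "ft_torque": the same for the moment, N m; "width": opening from 0.0 (shut) to 1.0 (fully open); "grip_force": force on a finger pad.
Only numpy, scipy, OpenCV 4.12 (cv2) and the standard library are available. Lean on these libraries where they do the work, as an engineer would, in place of code of your own. Each camera call takes 0.05 s, during which the arm holds its last target. There are 200 camera calls.

## Working session

There is one attempt and no reset: what is moved stays moved. The work goes in short steps, Python scripts to look and compute and a tool call to move; the robot and the scene stay as the last step left them, time stands still between calls to the robot, and variables do not carry over. Pictures are saved under pics/ and viewed, at most 10 in all, crops included, and the job is handed in when it is done.

Besides the shell and the picture viewer there is one more tool, called as name(argument=value, ...), one argument or row to a line, values as JSON. play_rows: Moves the arm, as the interface text tells. Its arguments: {"type":"object","properties":{"plan":{"type":"array"},"squeeze":{"type":"number"}},"required":["plan"]}

```bash
mkdir -p pics; cat > h.py <<'E'
import numpy as np,cv2
from workcell import manip
def look(n,f):
    im,d=manip.get_image(n); cv2.imwrite('pics/'+f+'.png',im); np.save('pics/'+f+'.npy',d); return im,d
def K(n):
    p=manip.camera_params(n); f=240/np.tan(np.radians(p['fovy'])/2)
    return np.array([[f,0,p['cx']],[0,f,p['cy']],[0,0,1]]),np.array(p['dist_coeffs']),np.array(p['R']),np.array(p['t'])
def atz(n,uv,z):
    k,dc,R,t=K(n); q=cv2.undistortPoints(np.array([[uv]],float),k,dc)[0,0]
    r=R.T@np.array([q[0],q[1],1]); c=-R.T@t; return c+r*(z-c[2])/r[2]
def pix(n,X):
    k,dc,R,t=K(n); return cv2.projectPoints(np.array(X,float).reshape(-1,1,3),cv2.Rodrigues(R)[0],t,k,dc)[0][:,0]
def st():
    s=manip.get_state(); print({k:np.round(s[k],3).tolist() for k in ['clock','joint_positions','tool_pos','ee_rot','wrist_force','width']})
E
python3 - <<'E'
from h import *
for n in('scene','top'):
    look(n,n+'0'); k,dc,R,t=K(n); print(n,(-R.T@t).round(3),k[0,0].round(1),R.round(2).tolist())
st()
E
```

```text
scene [-0.223 -0.7    1.202] 520.6 [[0.65, -0.76, -0.01], [-0.56, -0.48, -0.68], [0.51, 0.45, -0.73]]
top [ 0.353 -0.013  1.524] 509.4 [[0.01, -1.0, 0.02], [-0.99, -0.02, -0.14], [0.14, -0.02, -0.99]]
{'clock': 0.1, 'joint_positions': [1.06, 0.263, -0.049, 1.259, 0.0, 1.416], 'tool_pos': [0.183, 0.492, 0.253], 'ee_rot': [-0.0, 0.177, 0.984, -0.0], 'wrist_force': [0.016, 0.189, -0.488], 'width': 0.999}
```

View pics/top0.png

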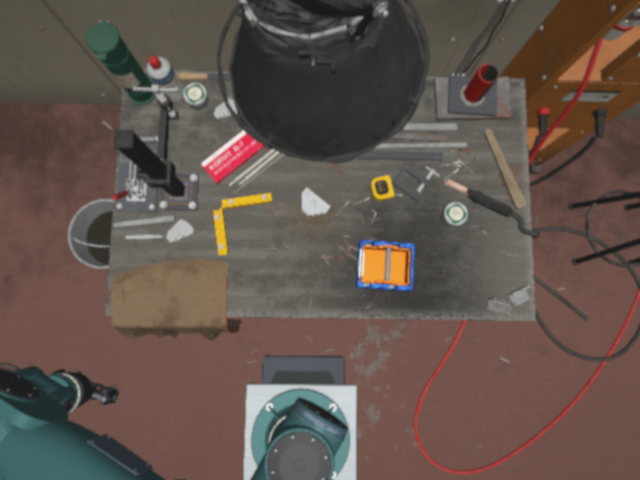

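View pics/scene0.png

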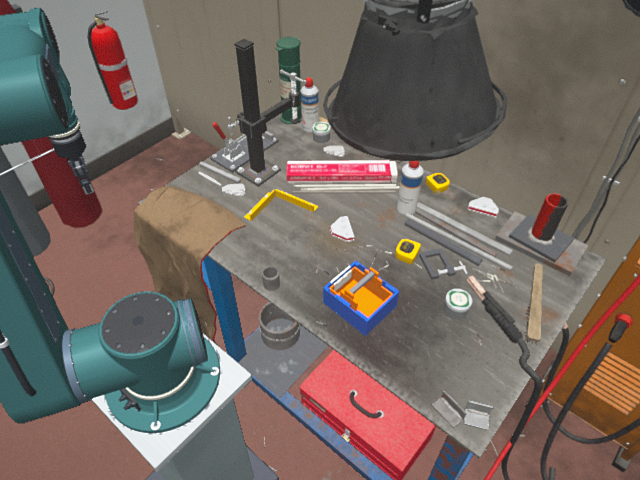

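```bash
python3 - <<'E'
from h import *
im=cv2.imread('pics/top0.png'); c=im[170:310,200:420]; c=cv2.resize(c,None,fx=3.6,fy=3.6,interpolation=cv2.INTER_CUBIC); cv2.imwrite('pics/c1.png',c)
for uv in [(271,277),(207,255),(245,228)]: print(atz('scene',uv,0).round(3))
for n,uv,z in [('magnet',(315,202),.018),('tape',(383,187),.034),('tin',(456,213),.052),('fg',(180,232),.01),('edge',(330,318),0),('edgeL',(120,200),0)]: print(n,atz('top',uv,z).round(3))
E
```

```text
[0.403 0.019 0.   ]
[0.338 0.226 0.   ]
[0.491 0.22  0.   ]
magnet [ 0.686 -0.03   0.018]
tape [ 0.733 -0.234  0.034]
tin [ 0.654 -0.448  0.052]
fg [0.588 0.372 0.01 ]
edge [ 0.341 -0.08   0.   ]
edgeL [0.684 0.56  0.   ]
```

View pics/c1.png

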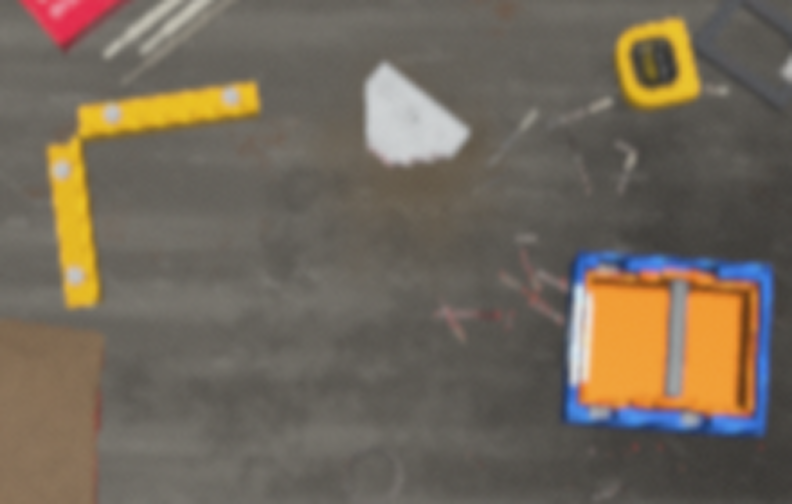

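```bash
python3 - <<'E'
from h import *
d=np.load('pics/top0.npy'); k,dc,R,t=K('top')
v,u=np.mgrid[0:480,0:640]; q=cv2.undistortPoints(np.stack([u,v],-1).reshape(-1,1,2).astype(float),k,dc).reshape(480,640,2)
P=np.concatenate([q*d[...,None],d[...,None]],-1); W=(P-t)@R
z=W[...,2]
m=((z>.006)&(z<.15)&(d>0)&(W[...,0]>.33)&(W[...,0]<.85)).astype(np.uint8)
n,l,s,c=cv2.connectedComponentsWithStats(m)
for i in range(1,n):
    if s[i,4]>25:
        w=W[l==i]; print(c[i].round(),s[i,4],w.mean(0).round(3),np.percentile(w,3,0).round(3),np.percentile(w,97,0).round(3))
print('bench z',np.median(z[270:290,320:345]))
def p(x,y,zz): return atz('top',(200+x/3.6-.4,170+y/3.6-.4),zz)[:2].round(4).tolist()
print('crate rim corners',[p(*a,.07) for a in [(575,254),(773,266),(766,435),(565,421)]])
print('handle ends',p(679,282,.105),p(674,396,.105))
print('stop X inner/outer',[p(*a,.03) for a in [(80,137),(260,110),(78,105),(257,82)]])
print('stop Y',[p(*a,.03) for a in [(78,142),(99,303),(48,147),(66,306)]])
print('magnet',[p(*a,.018) for a in [(385,62),(470,132),(370,150),(365,85),(440,163)]])
print('circle',p(375,475,.055))
E
```

```text
[154. 150.] 38 [0.841 0.464 0.012] [0.826 0.455 0.008] [0.849 0.477 0.019]
[228. 161.] 1221 [0.803 0.234 0.032] [0.748 0.154 0.013] [0.847 0.299 0.041]
[257. 162.] 89 [0.808 0.149 0.01 ] [0.77  0.103 0.006] [0.847 0.191 0.014]
[269. 159.] 44 [0.819 0.114 0.009] [0.798 0.092 0.006] [0.842 0.139 0.015]
[133. 190.] 1366 [0.711 0.514 0.024] [0.651 0.452 0.007] [0.807 0.564 0.093]
[401. 156.] 648 [ 0.835 -0.293  0.02 ] [ 0.825 -0.41   0.009] [ 0.847 -0.174  0.028]
[509. 181.] 701 [ 0.759 -0.616  0.034] [ 0.682 -0.654  0.013] [ 0.845 -0.577  0.042]
[267. 167.] 93 [0.794 0.119 0.009] [0.757 0.073 0.006] [0.833 0.163 0.014]
[397. 185.] 934 [ 0.743 -0.279  0.022] [ 0.701 -0.38   0.007] [ 0.795 -0.204  0.037]
[181. 194.] 1134 [0.702 0.372 0.025] [0.658 0.327 0.007] [0.763 0.434 0.113]
[237. 179.] 26 [0.755 0.209 0.009] [0.741 0.197 0.006] [0.765 0.226 0.016]
[242. 186.] 26 [0.734 0.191 0.009] [0.718 0.181 0.006] [0.747 0.208 0.015]
[491. 205.] 927 [ 0.684 -0.56   0.029] [ 0.602 -0.688  0.011] [ 0.75  -0.434  0.05 ]
[313. 203.] 490 [ 0.682 -0.023  0.017] [ 0.652 -0.064  0.01 ] [0.72  0.009 0.02
[... 573 characters left out ...]
.427 -0.633  0.027] [ 0.411 -0.656  0.007] [ 0.442 -0.61   0.047]
[303. 302.] 81 [ 0.386 -0.     0.049] [ 0.363 -0.023  0.011] [0.408 0.023 0.059]
[501. 302.] 136 [ 0.395 -0.585  0.02 ] [ 0.384 -0.631  0.006] [ 0.406 -0.552  0.04 ]
bench z -7.138471838340157e-05
crate rim corners [[0.5646, -0.1595], [0.5577, -0.3189], [0.4224, -0.3117], [0.4309, -0.152]]
handle ends [0.5389, -0.2375] [0.4497, -0.2332]
stop X inner/outer [[0.6608, 0.2469], [0.6865, 0.0991], [0.6878, 0.2497], [0.7103, 0.1023]]
stop Y [[0.6565, 0.2484], [0.523, 0.2257], [0.6518, 0.2729], [0.5201, 0.2524]]
magnet [[0.7326, -0.0039], [0.6739, -0.0762], [0.6569, 0.0073], [0.7124, 0.0126], [0.647, -0.0514]]
circle [0.3865, -0.0023]
```

The top view shows the crate at about (386,266), white end to the left (+y). The stop's corner is near (222,205), the magnet at (315,202) and the pipe stub at (304,302). I estimate the crate at (.494,-.2355), yaw -2.9°, and home at (.6065,.1596), yaw about 9.7°. The plan is to push with the two open fingers as a fence.

play_rows(
  plan=[
    [[0, 0, 6.6, 0, 0, 0, 0], [0, 0, 6.6, 0, 0, 0, 0], [0, 0, 6.6, 0, 0, 0, 0], [0, 0, 6.6, 0, 0, 0, 0], [0, 0, 6.6, 0, 0, 0, 0], [0, 0, 6.6, 0, 0, 0, 0], [0, 0, 6.6, 0, 0, 0, 0], [0, 0, 6.6, 0, 0, 0, 0], [0, 0, 6.6, 0, 0, 0, 0], [0, 0, 6.6, 0, 0, 0, 0], [0, 0, 6.5, 0, 0, 0, 0], [0, 0, 0, 0, 0, 0, 0]],
  ],
)

```text
clock: 1.1
tool_pos: [0.1828, 0.492, 0.253]
ee_rot: [0.0, 0.727, 0.687, -0.0]
wrist_force: [-0.0, 0.4, 0.1]
width: 0.998
grip_force: 0.0
```

play_rows(
  plan=[
    [[0, 0, 0, -0.032, 0.0135, 0, 0], [0, 0, 0, -0.032, 0.0135, 0, 0], [0, 0, 0, -0.032, 0.0135, 0, 0], [0, 0, 0, -0.032, 0.0135, 0, 0], [0, 0, 0, -0.032, 0.0135, 0, 0], [0, 0, 0, -0.032, 0.0135, 0, 0], [0, 0, 0, -0.032, 0.0135, 0, 0], [0, 0, 0, -0.032, 0.0135, 0, 0], [0, 0, 0, -0.032, 0.0135, 0, 0], [0, 0, 0, -0.032, 0.0135, 0, 0], [0, 0, 0, -0.032, 0.0135, 0, 0], [0, 0, 0, -0.032, 0.0135, 0, 0]],
  ],
)

```text
clock: 2.1
tool_pos: [0.3253, 0.0988, 0.2534]
ee_rot: [0.0, 0.723, 0.691, 0.0]
wrist_force: [1.4, 1.2, -0.3]
width: 1.002
grip_force: 0.0
```

play_rows(
  plan=[
    [[0, 0, 0, -0.034, 0.0135, 0, 0], [0, 0, 0, -0.034, 0.0135, 0, 0], [0, 0, 0, -0.034, 0.0135, 0, 0], [0, 0, 0, -0.034, 0.0135, 0, 0], [0, 0, 0, -0.034, 0.0135, 0, 0], [0, 0, 0, -0.034, 0.0135, 0, 0], [0, 0, 0, -0.034, 0.0135, 0, 0], [0, 0, 0, -0.034, 0.0135, 0, 0], [0, 0, 0, -0.034, 0.0135, 0, 0], [0, 0, 0, -0.034, 0.0135, 0, 0], [0, 0, 0, -0.034, 0.0135, 0, 0], [0, 0, 0, -0.034, 0.0135, 0, 0]],
  ],
)

```text
clock: 3.1
tool_pos: [0.4667, -0.317, 0.253]
ee_rot: [-0.0, 0.723, 0.691, -0.0]
wrist_force: [1.3, 0.4, 0.3]
width: 1.002
grip_force: 0.0
```

play_rows(
  plan=[
    [[0, 0, 0, -0.015, 0.01, 0, 0], [0, 0, 0, -0.015, 0.008, 0, 0], [0, 0, 0, 0, 0, 0.02, 0], [0, 0, 0, 0, 0, 0.024, 0], [0, 0, 0, 0, 0, 0.024, 0], [0, 0, 0, 0, 0, 0.024, 0], [0, 0, 0, 0, 0, 0.024, 0], [0, 0, 0, 0, 0, 0.024, 0], [0, 0, 0, 0, 0, 0.024, 0], [0, 0, 0, 0, 0, 0.024, 0], [0, 0, 0, 0, 0, 0.024, 0], [0, 0, 0, 0, 0, 0.006, 0]],
  ],
)

```text
clock: 4.1
tool_pos: [0.4817, -0.3448, 0.032]
ee_rot: [-0.002, 0.723, 0.69, -0.0]
wrist_force: [-0.5, 0.3, -0.9]
width: 1.0
grip_force: 0.0
```

```bash
python3 - <<'E'
from h import *
st()
im,d=look('top','top1'); c=cv2.resize(im[170:330,260:450],None,fx=3.6,fy=3.6,interpolation=cv2.INTER_CUBIC); cv2.imwrite('pics/c2.png',c)
E
```

```text
{'clock': 4.1, 'joint_positions': [-0.759, 0.528, -0.264, 0.784, 0.0, 0.859], 'tool_pos': [0.482, -0.345, 0.032], 'ee_rot': [-0.002, 0.723, 0.69, -0.0], 'wrist_force': [-0.509, 0.281, -0.882], 'width': 1.0}
```

View pics/c2.png

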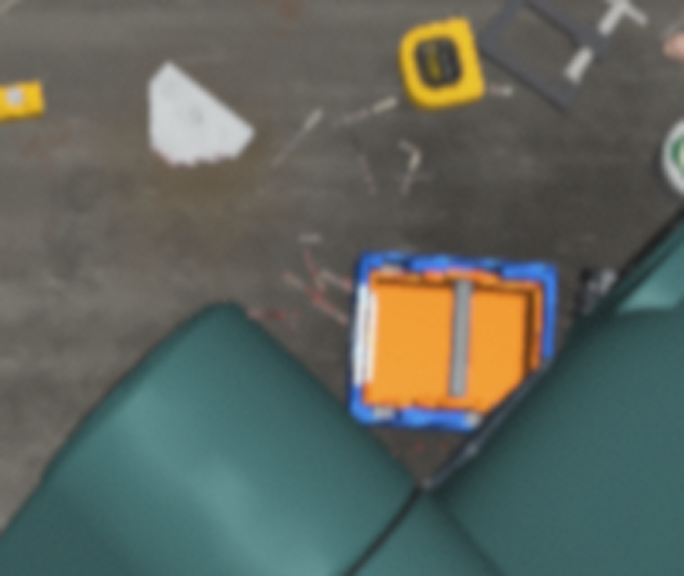

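```bash
cat >> h.py <<'E'
from scipy.spatial.transform import Rotation as Ro
def pose():
    s=manip.get_state(); q=s['ee_rot']; R=Ro.from_quat([q[1],q[2],q[3],q[0]]).as_matrix()
    return np.array(s['tool_pos']),R,np.degrees(np.arctan2(R[1,1],R[0,1]))
def go(p0,phi0,p1,phi1,n):
    "per-row turn about tool z (deg) and shift in tool axes (m)"
    m=np.radians((phi0+phi1)/2); d=np.subtract(p1,p0); ty=np.array([np.cos(m),np.sin(m)]); tx=np.array([-ty[1],ty[0]])
    print(n,'rows: tz %.2f  x %.4f y %.4f z %.4f'%(-(phi1-phi0)/n,d[:2]@tx/n,d[:2]@ty/n,-d[2]/n))
E
python3 - <<'E'
from h import *
p,R,f=pose(); print(p,f)
def fence(x,y,a,z=.035):
    r=np.radians(a); return (x+.089*np.sin(r),y-.089*np.cos(r),z),a
W=[(.494,-.2355,-2.9),(.507,-.12,-2.9),(.525,0,2.5),(.54,.1,8),(.542,.1485,9.7)]
a,fa=p,f
for w,n in zip(W,(3,12,12,12,8)):
    b,fb=fence(*w); print(w,np.round(b,4)); go(a,fa,b,fb,n); a,fa=b,fb
E
```

```text
[ 0.48184948 -0.34494504  0.03262333] -2.711066145634281
(0.494, -0.2355, -2.9) [ 0.4895 -0.3244  0.035 ]
3 rows: tz 0.06  x 0.0070 y 0.0022 z -0.0008
(0.507, -0.12, -2.9) [ 0.5025 -0.2089  0.035 ]
12 rows: tz -0.00  x 0.0097 y 0.0006 z -0.0000
(0.525, 0, 2.5) [ 0.5289 -0.0889  0.035 ]
12 rows: tz -0.45  x 0.0100 y 0.0022 z -0.0000
(0.54, 0.1, 8) [0.5524 0.0119 0.035 ]
12 rows: tz -0.46  x 0.0082 y 0.0027 z -0.0000
(0.542, 0.1485, 9.7) [0.557  0.0608 0.035 ]
8 rows: tz -0.21  x 0.0060 y 0.0015 z -0.0000
```

play_rows(
  plan=[
    [[0, 0, 0, 0.004, 0.004, 0, 0], [0, 0, 0, 0.005, 0.002, 0, 0], [0, 0, 0, 0.006, 0.001, 0, 0], [0, 0, 0, 0.006, 0.0005, 0, 0], [0, 0, 0, 0.008, 0.0005, 0, 0], [0, 0, 0, 0.01, 0.0005, 0, 0], [0, 0, 0, 0.01, 0.0005, 0, 0], [0, 0, 0, 0.01, 0.0005, 0, 0], [0, 0, 0, 0.01, 0.0005, 0, 0], [0, 0, 0, 0.01, 0.0005, 0, 0], [0, 0, 0, 0.01, 0.0005, 0, 0], [0, 0, 0, 0.01, 0.0005, 0, 0]],
  ],
)

```text
clock: 5.15
tool_pos: [0.5003, -0.248, 0.0365]
ee_rot: [0.002, 0.725, 0.689, -0.0]
wrist_force: [-1.3, -6.7, 2.1]
width: 1.0
grip_force: 0.0
```

play_rows(
  plan=[
    [[0, 0, 0, 0.01, 0.0005, 0, 0], [0, 0, 0, 0.01, 0.0005, 0, 0], [0, 0, 0, 0.01, 0.0005, 0, 0], [0, 0, 0, 0.01, 0.0005, 0, 0], [0, 0, -0.45, 0.01, 0.002, 0, 0], [0, 0, -0.45, 0.01, 0.002, 0, 0], [0, 0, -0.45, 0.01, 0.002, 0, 0], [0, 0, -0.45, 0.01, 0.002, 0, 0], [0, 0, -0.45, 0.01, 0.002, 0, 0], [0, 0, -0.45, 0.01, 0.002, 0, 0], [0, 0, -0.45, 0.01, 0.002, 0, 0], [0, 0, -0.45, 0.01, 0.002, 0, 0]],
  ],
)

```text
clock: 6.15
tool_pos: [0.5221, -0.1284, 0.0364]
ee_rot: [0.002, 0.702, 0.712, -0.0]
wrist_force: [-0.3, -8.3, 3.2]
width: 0.996
grip_force: 0.0
```

```bash
python3 - <<'E'
from h import *
print(pose())
im,d=look('scene','sc2'); c=cv2.resize(im[140:380,190:490],None,fx=2.5,fy=2.5,interpolation=cv2.INTER_CUBIC); cv2.imwrite('pics/c3.png',c)
E
```

```text
(array([ 0.52206185, -0.1284073 ,  0.03642684]), array([[-0.01298815,  0.99991412,  0.00175146],
       [ 0.99991225,  0.01299266, -0.00258473],
       [-0.00260727,  0.00171773, -0.99999513]]), np.float64(0.7444465038034548))
```

View pics/c3.png

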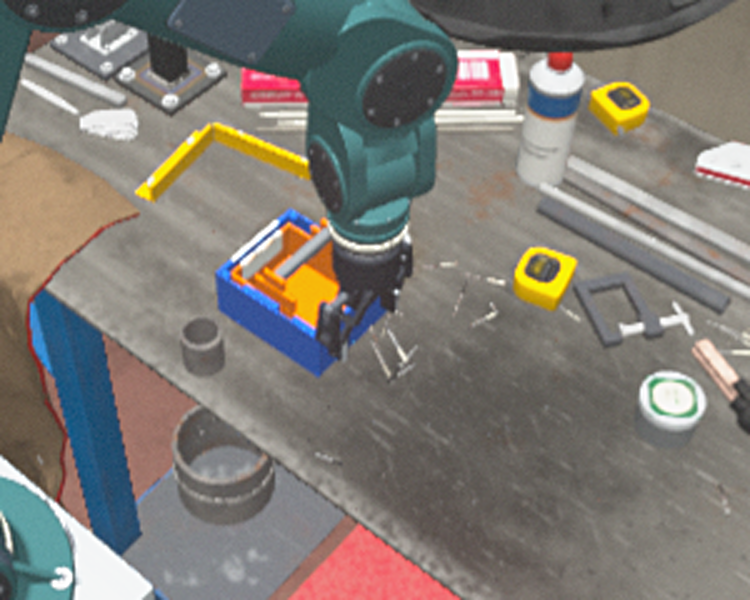

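The crate follows the fence squarely. In the crop its near face spans (218,290) to (322,372), and it clears the pipe stub at (203,347).

play_rows(
  plan=[
    [[0, 0, -0.55, 0.01, 0.002, 0, 0], [0, 0, -0.55, 0.01, 0.002, 0, 0], [0, 0, -0.55, 0.01, 0.002, 0, 0], [0, 0, -0.55, 0.01, 0.002, 0, 0], [0, 0, -0.55, 0.01, 0.0025, 0, 0], [0, 0, -0.55, 0.01, 0.0025, 0, 0], [0, 0, -0.55, 0.01, 0.0025, 0, 0], [0, 0, -0.55, 0.01, 0.0025, 0, 0], [0, 0, -0.55, 0.01, 0.0025, 0, 0], [0, 0, -0.55, 0.01, 0.0025, 0, 0], [0, 0, -0.55, 0.01, 0.0025, 0, 0], [0, 0, -0.55, 0.01, 0.0025, 0, 0]],
  ],
)

```text
clock: 7.2
tool_pos: [0.542, -0.007, 0.0362]
ee_rot: [0.001, 0.66, 0.751, -0.0]
wrist_force: [-0.5, -8.4, 6.0]
width: 1.002
grip_force: 0.0
```

```bash
python3 - <<'E'
from h import *
p,R,f=pose(); print(p,f,manip.get_state()['wrist_force'])
r=np.radians(9.7); go(p,f,(.542+.089*np.sin(r),.1485-.089*np.cos(r),.035),9.7,10)
im,d=look('top','top3'); c=cv2.resize(im[170:330,190:390],None,fx=3.6,fy=3.6,interpolation=cv2.INTER_CUBIC); cv2.imwrite('pics/c4.png',c)
E
```

```text
[ 0.54202198 -0.00704565  0.03624282] 7.328419939703771 [-0.54884039 -8.40621473  6.01267552]
10 rows: tz -0.24  x 0.0065 y 0.0025 z 0.0001
```

View pics/c4.png

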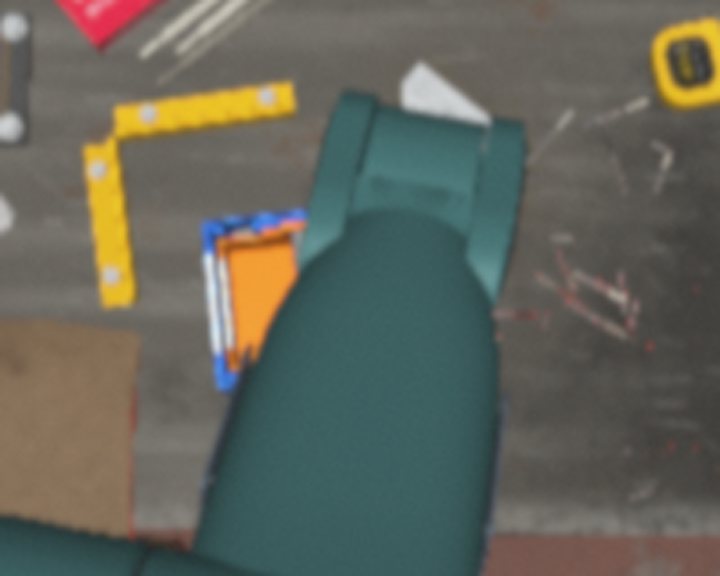

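```bash
python3 - <<'E'
from h import *
a,b=[atz('top',(190+x/3.6-.4,170+y/3.6-.4),.07)[:2] for x,y in [(203,220),(218,388)]]
d=a-b; yaw=np.degrees(np.arctan2(d[1],d[0])); r=np.radians(yaw); c=(a+b)/2-.078*np.array([-np.sin(r),np.cos(r)]); print(a,b,np.linalg.norm(d),yaw,'centre',c)
h=np.array([.6065,.1596]);r=np.radians(9.7);e=np.array([[np.cos(r),np.sin(r)],[-np.sin(r),np.cos(r)]]); print('crate in stop frame',e@(c-h))
E
```

```text
[0.5861999  0.16782551] [0.45204754 0.1512569 ] 0.13517164822354422 7.040715345636678 centre [0.52868455 0.08212938]
crate in stop frame [-0.08975594 -0.06325198]
```

play_rows(
  plan=[
    [[0, 0, -0.24, 0.006, 0.0025, 0, 0], [0, 0, -0.24, 0.006, 0.0025, 0, 0], [0, 0, -0.24, 0.006, 0.0025, 0, 0], [0, 0, -0.24, 0.006, 0.0025, 0, 0], [0, 0, -0.24, 0.006, 0.0025, 0, 0], [0, 0, -0.24, 0.006, 0.0025, 0, 0], [0, 0, -0.24, 0.006, 0.0025, 0, 0], [0, 0, -0.24, 0.006, 0.0025, 0, 0], [0, 0, -0.24, 0.006, 0.0025, 0, 0], [0, 0, -0.24, 0.004, 0.001, 0, 0], [0, 0, 0, 0.002, 0, 0, 0], [0, 0, 0, 0, 0, 0, 0]],
  ],
)

```text
clock: 8.25
tool_pos: [0.5566, 0.0557, 0.0362]
ee_rot: [0.001, 0.645, 0.764, 0.0]
wrist_force: [0.6, -5.2, 6.7]
width: 0.999
grip_force: 0.0
```

```bash
python3 - <<'E'
from h import *
p,R,f=pose(); print(p,f,manip.get_state()['wrist_force'])
r=np.radians(f); c=p[:2]+.089*np.array([-np.sin(r),np.cos(r)])
h=np.array([.6065,.1596]);r=np.radians(9.7);e=np.array([[np.cos(r),np.sin(r)],[-np.sin(r),np.cos(r)]]); print('crate est in stop frame',e@(c-h))
E
```

```text
[0.55656236 0.05567122 0.03619115] 9.71905365413985 [ 0.58668031 -5.2284351   6.71294261]
crate est in stop frame [-0.0667642  -0.00502901]
```

play_rows(
  plan=[
    [[0, 0, 0, 0.001, 0.001, 0, 0], [0, 0, 0, 0.001, 0.001, 0, 0], [0, 0, 0, 0.001, 0.001, 0, 0], [0, 0, 0, 0.001, 0.001, 0, 0], [0, 0, 0, 0, 0, 0, 0]],
  ],
)

```text
clock: 8.67
tool_pos: [0.5596, 0.0599, 0.0361]
ee_rot: [0.001, 0.645, 0.764, -0.0]
wrist_force: [-0.5, -7.7, 6.4]
width: 0.999
grip_force: 0.0
```

play_rows(
  plan=[
    [[0, 0, 0, 0.001, 0, 0, 0], [0, 0, 0, 0.001, 0, 0, 0], [0, 0, 0, 0, 0, 0, 0]],
  ],
)

```text
clock: 8.92
tool_pos: [0.5593, 0.0602, 0.0362]
ee_rot: [0.002, 0.645, 0.764, -0.002]
wrist_force: [-0.8, -22.7, 7.7]
width: 0.994
grip_force: 0.0
```

play_rows(
  plan=[
    [[0, 0, 0, -0.005, 0, 0, 0], [0, 0, 0, -0.015, 0, 0, 0], [0, 0, 0, -0.01, 0, -0.01, 0], [0, 0, 0, 0, 0, -0.025, 0], [0, 0, 0, 0, 0, -0.035, 0], [0, 0, 0, 0, 0, -0.035, 0], [0, 0, -7, 0, 0, -0.025, 0], [0, 0, -7, 0, 0, 0, 0], [0, 0, -7, 0, 0, 0, 0], [0, 0, -7, 0, 0, 0, 0], [0, 0, -7, 0, 0, 0, 0], [0, 0, -7, 0, 0, 0, 0]],
  ],
)

```text
clock: 9.92
tool_pos: [0.5637, 0.0331, 0.1655]
ee_rot: [-0.0, 0.325, 0.946, 0.0]
wrist_force: [0.4, -0.1, 0.5]
width: 1.002
grip_force: 0.0
```

play_rows(
  plan=[
    [[0, 0, -7, 0, 0, 0, 0], [0, 0, -7, 0, 0, 0, 0], [0, 0, -7, 0, 0, 0, 0], [0, 0, -7, 0, 0, 0, 0], [0, 0, -7, 0, 0, 0, 0], [0, 0, -7, 0, 0, 0, 0], [0, 0, -6, 0, 0, 0, 0], [0, 0, 0, 0, 0, 0, 0]],
  ],
)

```text
clock: 10.58
tool_pos: [0.5637, 0.0331, 0.1655]
ee_rot: [0.0, -0.087, 0.996, 0.0]
wrist_force: [0.8, 1.0, 0.3]
width: 1.003
grip_force: 0.0
```

```bash
python3 - <<'E'
from h import *
p,R,f=pose(); print(p,f)
go(p,f,(.443,.1305,.16),99.7,8)
E
```

```text
[0.56369328 0.03312092 0.16545687] 100.00838840300621
8 rows: tz 0.04  x 0.0128 y 0.0146 z 0.0007
```

play_rows(
  plan=[
    [[0, 0, 0, 0.02, 0.019, 0, 0], [0, 0, 0, 0.02, 0.02, 0, 0], [0, 0, 0, 0.02, 0.02, 0, 0], [0, 0, 0, 0.02, 0.02, 0, 0], [0, 0, 0, 0.0225, 0.02, 0, 0], [0, 0, 0.3, 0, 0.018, 0, 0], [0, 0, 0, 0, 0, 0.02, 0], [0, 0, 0, 0, 0, 0.025, 0], [0, 0, 0, 0, 0, 0.025, 0], [0, 0, 0, 0, 0, 0.022, 0], [0, 0, 0, 0, 0, 0.008, 0], [0, 0, 0, 0, 0, 0, 0]],
  ],
)

```text
clock: 11.58
tool_pos: [0.4421, 0.1309, 0.0641]
ee_rot: [-0.001, -0.081, 0.997, 0.0]
wrist_force: [0.1, 0.1, -0.6]
width: 1.0
grip_force: 0.0
```

```bash
python3 - <<'E'
from h import *
p,R,f=pose(); print(p,f)
h=np.array([.6065,.1596]);r=np.radians(9.7);e=np.array([[np.cos(r),np.sin(r)],[-np.sin(r),np.cos(r)]]); print('tool in stop frame',e@(p[:2]-h))
im,d=look('scene','sc5'); c=cv2.resize(im[120:340,180:440],None,fx=2.7,fy=2.7,interpolation=cv2.INTER_CUBIC); cv2.imwrite('pics/c5.png',c)
E
```

```text
[0.44209805 0.1309417  0.06414316] 99.27060859273776
tool in stop frame [-0.16688019 -0.00054861]
```

View pics/c5.png

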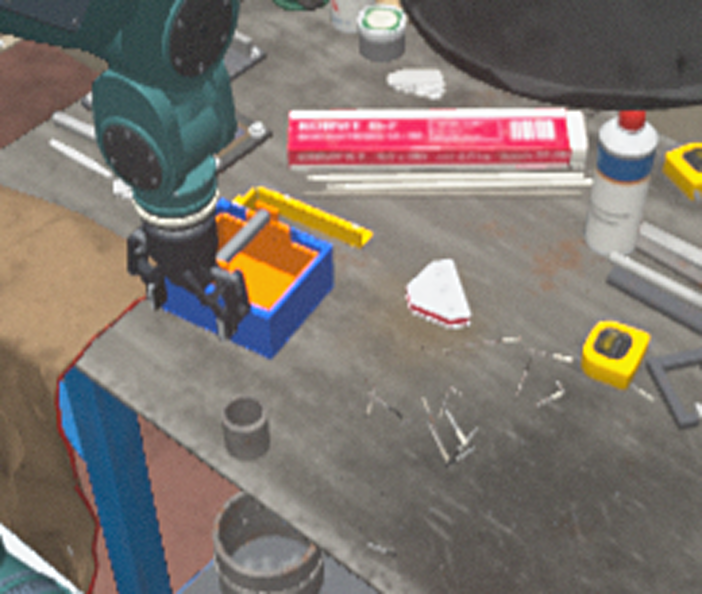

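The fingers stand beside the -x face in the crop at about (150,280) and (232,310), above bench level. The bystanders are where they were. Next I push toward +x.

play_rows(
  plan=[
    [[0, 0, -0.4, -0.008, 0, 0, 0], [0, 0, 0, -0.008, 0, 0, 0], [0, 0, 0, -0.007, 0, 0, 0], [0, 0, 0, -0.006, 0, 0, 0], [0, 0, 0, -0.006, 0, 0, 0], [0, 0, 0, -0.007, 0, 0, 0], [0, 0, 0, -0.007, 0, 0, 0], [0, 0, 0, -0.008, 0, 0, 0], [0, 0, 0, -0.008, 0, 0, 0], [0, 0, 0, -0.008, 0, 0, 0], [0, 0, 0, -0.006, 0, 0, 0], [0, 0, 0, -0.003, 0, 0, 0]],
  ],
)

```text
clock: 12.63
tool_pos: [0.5237, 0.1446, 0.0656]
ee_rot: [-0.001, -0.085, 0.996, -0.001]
wrist_force: [-13.4, -5.3, 9.9]
width: 0.999
grip_force: 7.1
```

play_rows(
  plan=[
    [[0, 0, 0, -0.001, 0, 0, 0], [0, 0, 0, -0.001, 0, 0, 0], [0, 0, 0, -0.001, 0, 0, 0], [0, 0, 0, 0, 0, 0, 0]],
  ],
)

```text
clock: 12.97
tool_pos: [0.5259, 0.145, 0.0656]
ee_rot: [-0.002, -0.085, 0.996, -0.001]
wrist_force: [-13.2, -5.1, 7.7]
width: 0.998
grip_force: 6.6
```

```bash
cat >> h.py <<'E'
def sf(p,h=(.6065,.1596),a=9.7):
    r=np.radians(a);e=np.array([[np.cos(r),np.sin(r)],[-np.sin(r),np.cos(r)]]); return e@(np.array(p[:2])-h)
E
python3 - <<'E'
from h import *
p,R,f=pose(); print(p,f,sf(p),manip.get_state()['wrist_force'])
E
```

```text
[0.52586503 0.14499914 0.06559231] 99.76600810909169 [-0.08194226 -0.00080598] [-13.18421334  -5.0691791    7.65821217]
```

Keep going slowly until the force rises.

play_rows(
  plan=[
    [[0, 0, 0, -0.001, 0, 0, 0], [0, 0, 0, -0.001, 0, 0, 0], [0, 0, 0, -0.001, 0, 0, 0], [0, 0, 0, 0, 0, 0, 0]],
  ],
)

```text
clock: 13.3
tool_pos: [0.5289, 0.1455, 0.0656]
ee_rot: [-0.001, -0.085, 0.996, -0.001]
wrist_force: [-12.2, -5.5, 8.4]
width: 1.002
grip_force: 6.3
```

play_rows(
  plan=[
    [[0, 0, 0, -0.001, 0, 0, 0], [0, 0, 0, -0.001, 0, 0, 0], [0, 0, 0, 0, 0, 0, 0]],
  ],
)

```text
clock: 13.55
tool_pos: [0.5308, 0.1458, 0.0656]
ee_rot: [-0.001, -0.085, 0.996, -0.001]
wrist_force: [-12.2, -5.0, 7.6]
width: 1.002
grip_force: 6.4
```

play_rows(
  plan=[
    [[0, 0, 0, -0.001, 0, 0, 0], [0, 0, 0, -0.001, 0, 0, 0], [0, 0, 0, 0, 0, 0, 0]],
  ],
)

```text
clock: 13.8
tool_pos: [0.5328, 0.1462, 0.0656]
ee_rot: [-0.001, -0.085, 0.996, -0.001]
wrist_force: [-11.4, -4.7, 8.4]
width: 0.997
grip_force: 6.4
```

play_rows(
  plan=[
    [[0, 0, 0, -0.001, 0, 0, 0], [0, 0, 0, -0.001, 0, 0, 0], [0, 0, 0, 0, 0, 0, 0]],
  ],
)

```text
clock: 14.05
tool_pos: [0.5329, 0.1462, 0.0655]
ee_rot: [-0.003, -0.085, 0.996, -0.001]
wrist_force: [-23.4, -6.7, 16.8]
width: 0.997
grip_force: 12.2
```

play_rows(
  plan=[
    [[0, 0, 0, 0.005, 0, 0, 0], [0, 0, 0, 0.02, 0, 0, 0], [0, 0, 0, 0.01, 0, -0.02, 0], [0, 0, 0, 0.01, 0, -0.025, 0], [0, 0, 0, 0.015, 0, -0.03, 0], [0, 0, 0, 0.02, -0.015, -0.03, 0], [0, 0, 0, 0.02, -0.02, 0, 0], [0, 0, 0, 0.02, -0.02, 0, 0], [0, 0, 0, 0.015, -0.02, 0, 0], [0, 0, 0, 0, 0, 0, 0]],
  ],
)

```text
clock: 14.88
tool_pos: [0.4147, 0.0479, 0.1713]
ee_rot: [0.001, -0.084, 0.996, -0.0]
wrist_force: [-0.1, -0.1, 0.7]
width: 0.996
grip_force: 0.0
```

```bash
python3 - <<'E'
from h import *
print(pose())
im,d=look('top','top6'); c=cv2.resize(im[170:290,190:330],None,fx=5,fy=5,interpolation=cv2.INTER_CUBIC); cv2.imwrite('pics/c6.png',c)
E
```

```text
(array([0.41467809, 0.04786138, 0.17130635]), array([[-9.85738162e-01, -1.68282199e-01,  1.17349683e-03],
       [-1.68283187e-01,  9.85738367e-01, -8.00172467e-04],
       [-1.02210606e-03, -9.86240322e-04, -9.99998991e-01]]), np.float64(99.68796222764614))
```

View pics/c6.png

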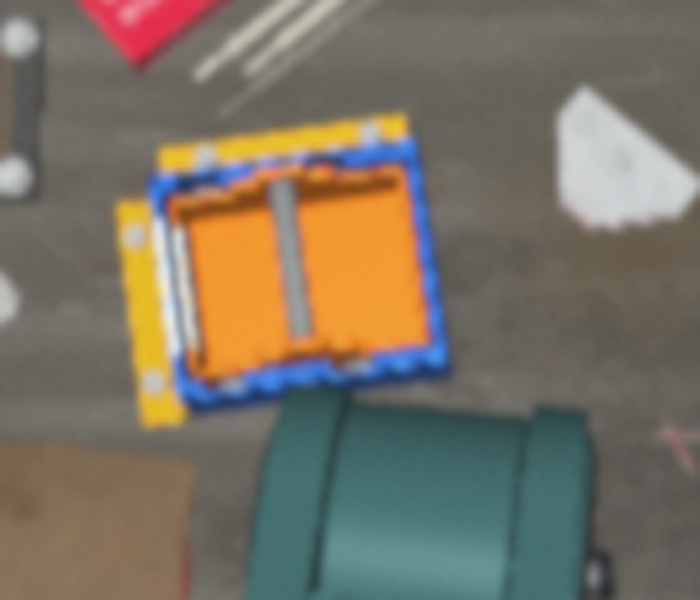

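The crate is flush against both bars: crop corners (149,180), (415,138), (450,372), (190,411). The handle bar runs from (282,180) to (301,337).

```bash
python3 - <<'E'
from h import *
def w(x,y,z): return atz('top',(190+x/5-.4,170+y/5-.4),z)[:2]
c=np.array([w(*a,.07) for a in [(149,180),(415,138),(450,372),(190,411)]]); m=c.mean(0)
y=(c[0]+c[3]-c[1]-c[2]); x=c[0]+c[1]-c[2]-c[3]
print('crate',m,sf(m),np.degrees(np.arctan2(-y[0],y[1])),np.degrees(np.arctan2(x[1],x[0])))
a,b=w(282,180,.105),w(301,337,.105); H=(a+b)/2; print('handle',a,b,H,sf(H),np.degrees(np.arctan2(*(a-b)[::-1])))
p,R,f=pose()
T=np.r_[(m+H)/2,.2]; go(p,f,T,99.7,10); print(T)
E
```

```text
crate [0.60458688 0.15738206] [-0.00225947 -0.00186389] 10.015132311869339 11.05162904516123
handle [0.65259837 0.16597635] [0.56291618 0.1521722 ] [0.60775728 0.15907427] [ 0.00115072 -0.00073005] 8.750459264488661
10 rows: tz -0.00  x -0.0206 y 0.0076 z -0.0029
[0.60617208 0.15822817 0.2       ]
```

play_rows(
  plan=[
    [[0, 0, 0, -0.01, 0.004, -0.01, 0], [0, 0, 0, -0.02, 0.0075, -0.01, 0], [0, 0, 0, -0.023, 0.0085, -0.008, 0], [0, 0, 0, -0.023, 0.0085, 0, 0], [0, 0, 0, -0.023, 0.0085, 0, 0], [0, 0, 0, -0.023, 0.0085, 0, 0], [0, 0, 0, -0.023, 0.0085, 0, 0], [0, 0, 0, -0.023, 0.0085, 0, 0], [0, 0, 0, -0.023, 0.0085, 0, 0], [0, 0, 0, -0.015, 0.0055, 0, 0], [0, 0, 0, 0, 0, 0, 0]],
  ],
)

```text
clock: 15.85
tool_pos: [0.6084, 0.163, 0.1976]
ee_rot: [0.001, -0.086, 0.996, 0.0]
wrist_force: [-0.1, -0.0, 0.6]
width: 0.996
grip_force: 0.0
```

```bash
python3 - <<'E'
from h import *
p,R,f=pose(); go(p,f,(.607,.1588,.1),99.7,1); print(p,f)
E
```

```text
1 rows: tz 0.18  x 0.0021 y -0.0039 z 0.0976
[0.60842622 0.16297063 0.19764154] 99.87876124533898
```

play_rows(
  plan=[
    [[0, 0, 0.2, 0.002, -0.004, 0, 0], [0, 0, 0, 0, 0, 0.015, 0], [0, 0, 0, 0, 0, 0.02, 0], [0, 0, 0, 0, 0, 0.02, 0], [0, 0, 0, 0, 0, 0.02, 0], [0, 0, 0, 0, 0, 0.015, 0], [0, 0, 0, 0, 0, 0.0075, 0], [0, 0, 0, 0, 0, 0, 0], [0, 0, 0, 0, 0, 0, 100], [0, 0, 0, 0, 0, 0, 160], [0, 0, 0, 0, 0, 0, 200], [0, 0, 0, 0, 0, 0, 255]],
  ],
  squeeze=45,
)

```text
clock: 16.85
tool_pos: [0.6046, 0.1564, 0.1016]
ee_rot: [0.001, -0.084, 0.996, 0.0]
wrist_force: [-0.4, 0.3, 0.2]
width: 0.455
grip_force: 0.0
```

play_rows(
  plan=[
    [[0, 0, 0, 0, 0, 0, 255], [0, 0, 0, 0, 0, 0, 255], [0, 0, 0, 0, 0, 0, 255], [0, 0, 0, 0, 0, 0, 255], [0, 0, 0, 0, 0, 0, 255], [0, 0, 0, 0, 0, 0, 255]],
  ],
)

```text
clock: 17.35
tool_pos: [0.6042, 0.1566, 0.1009]
ee_rot: [0.0, -0.084, 0.996, 0.0]
wrist_force: [-1.0, 2.7, 2.4]
width: 0.152
grip_force: 49.0
```

play_rows(
  plan=[
    [[0, 0, 0, 0, 0, -0.003, 255], [0, 0, 0, 0, 0, -0.005, 255], [0, 0, 0, 0, 0, -0.007, 255], [0, 0, 0, 0, 0, -0.008, 255], [0, 0, 0, 0, 0, -0.009, 255], [0, 0, 0, 0, 0, -0.01, 255], [0, 0, 0, 0, 0, -0.01, 255], [0, 0, 0, 0, 0, -0.01, 255], [0, 0, 0, 0, 0, -0.01, 255], [0, 0, 0, 0, 0, -0.01, 255], [0, 0, 0, 0, 0, -0.005, 255], [0, 0, 0, 0, 0, 0, 255]],
  ],
)

```text
clock: 18.35
tool_pos: [0.6048, 0.1564, 0.1892]
ee_rot: [0.001, -0.084, 0.996, 0.0]
wrist_force: [0.8, 0.3, -4.2]
width: 0.155
grip_force: 48.2
```

```bash
python3 - <<'E'
from h import *
p,R,f=pose(); st()
im,d=look('scene','sc7'); c=cv2.resize(im[100:320,180:440],None,fx=2.7,fy=2.7,interpolation=cv2.INTER_CUBIC); cv2.imwrite('pics/c7.png',c)
E
```

```text
{'clock': 18.35, 'joint_positions': [0.123, 0.457, 0.078, 1.19, -0.0, -0.045], 'tool_pos': [0.605, 0.156, 0.189], 'ee_rot': [0.001, -0.084, 0.996, 0.0], 'wrist_force': [0.761, 0.333, -4.165], 'width': 0.155}
```

View pics/c7.png

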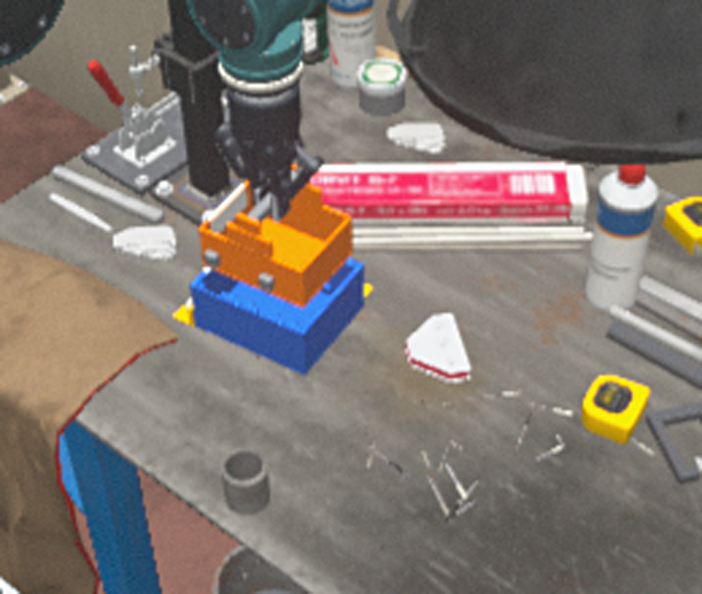

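The tote hangs level and clear above the crate. Half turn: +180° about tool z keeps joint 6 inside its range.

play_rows(
  plan=[
    [[0, 0, 3, 0, 0, 0, 255], [0, 0, 6, 0, 0, 0, 255], [0, 0, 6, 0, 0, 0, 255], [0, 0, 6, 0, 0, 0, 255], [0, 0, 6, 0, 0, 0, 255], [0, 0, 6, 0, 0, 0, 255], [0, 0, 6, 0, 0, 0, 255], [0, 0, 6, 0, 0, 0, 255], [0, 0, 6, 0, 0, 0, 255], [0, 0, 6, 0, 0, 0, 255], [0, 0, 6, 0, 0, 0, 255], [0, 0, 6, 0, 0, 0, 255]],
  ],
)

```text
clock: 19.4
tool_pos: [0.6039, 0.1563, 0.187]
ee_rot: [-0.0, 0.498, 0.867, -0.0]
wrist_force: [0.3, -0.2, -3.7]
width: 0.151
grip_force: 48.2
```

play_rows(
  plan=[
    [[0, 0, 6, 0, 0, 0, 255], [0, 0, 6, 0, 0, 0, 255], [0, 0, 6, 0, 0, 0, 255], [0, 0, 6, 0, 0, 0, 255], [0, 0, 6, 0, 0, 0, 255], [0, 0, 6, 0, 0, 0, 255], [0, 0, 6, 0, 0, 0, 255], [0, 0, 6, 0, 0, 0, 255], [0, 0, 6, 0, 0, 0, 255], [0, 0, 6, 0, 0, 0, 255], [0, 0, 6, 0, 0, 0, 255], [0, 0, 6, 0, 0, 0, 255]],
  ],
)

```text
clock: 20.4
tool_pos: [0.6039, 0.1563, 0.187]
ee_rot: [-0.0, 0.912, 0.409, -0.001]
wrist_force: [-0.7, -0.2, -3.9]
width: 0.154
grip_force: 48.2
```

play_rows(
  plan=[
    [[0, 0, 6, 0, 0, 0, 255], [0, 0, 6, 0, 0, 0, 255], [0, 0, 6, 0, 0, 0, 255], [0, 0, 6, 0, 0, 0, 255], [0, 0, 6, 0, 0, 0, 255], [0, 0, 6, 0, 0, 0, 255], [0, 0, 3, 0, 0, 0, 255], [0, 0, 0, 0, 0, 0, 255], [0, 0, 0, 0, 0, 0, 255]],
  ],
)

```text
clock: 21.15
tool_pos: [0.604, 0.1563, 0.1873]
ee_rot: [0.0, 0.996, 0.085, -0.0]
wrist_force: [0.4, 0.9, -3.2]
width: 0.154
grip_force: 48.2
```

```bash
python3 - <<'E'
from h import *
p,R,f=pose(); st(); print(f)
im,d=look('scene','sc8'); c=cv2.resize(im[150:250,235:335],None,fx=6,fy=6,interpolation=cv2.INTER_CUBIC); cv2.imwrite('pics/c8.png',c)
im,d=look('top','top8')
E
```

```text
{'clock': 21.15, 'joint_positions': [0.123, 0.458, 0.075, 1.189, -0.0, 3.094], 'tool_pos': [0.604, 0.156, 0.187], 'ee_rot': [0.0, 0.996, 0.085, -0.0], 'wrist_force': [0.411, 0.926, -3.234], 'width': 0.154}
-80.26910105630361
```

View pics/c8.png

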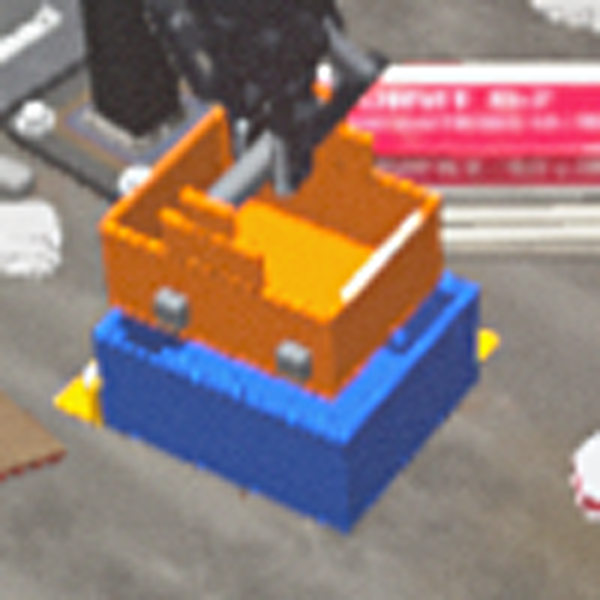

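Pictures are used up. Crop corners: crate rim (95,328), (347,440), (480,288); tote rim (102,230), (335,320), (440,205); tote bottom near corner (333,395). The tote's white end is now over the unmarked end. I compute the offset between the two from these.

```bash
python3 - <<'E'
from h import *
from scipy.optimize import least_squares
def w(x,y): return (235+(x+.5)/6-.5,150+(y+.5)/6-.5)
cr=[(95,328),(347,440),(480,288),(350,530)]; to=[(102,230),(335,320),(440,205),(333,395)]
def fit(px,hx,hy,zt,zb):
    L=np.array([[-hx,hy,zt],[-hx,-hy,zt],[hx,-hy,zt],[-hx,-hy,zb]]); px=np.array([w(*p) for p in px])
    def X(q):
        c,s=np.cos(q[2]),np.sin(q[2]); return np.c_[q[0]+c*L[:,0]-s*L[:,1],q[1]+s*L[:,0]+c*L[:,1],L[:,2]+q[3]]
    r=least_squares(lambda q:(pix('scene',X(q))-px).ravel(),[.6,.16,.17,0]); print(r.x[:2].round(4),np.degrees(r.x[2]).round(2),r.x[3].round(4),'sf',sf(r.x[:2]).round(4),r.fun.round(1)); return r.x
a=fit(cr,.067,.078,.07,0); b=fit(to,.053,.069,.149,.091)
print('tote minus crate, stop frame',sf(b[:2])-sf(a[:2])); p,R,f=pose(); print('tool',p,sf(p))
# handle in the nested state (sc via top6) vs crate, and depth of bench view
d=np.load('pics/top8.npy'); k,dc,R,t=K('top')
v,u=np.mgrid[170:290,190:330]; q=cv2.undistortPoints(np.stack([u,v],-1).reshape(-1,1,2).astype(float),k,dc).reshape(-1,2); dd=d[170:290,190:330].reshape(-1,1)
W=(np.c_[q*dd,dd]-t)@R
S=np.array([sf(x) for x in W])
for n,lo,hi in [('tote rim',.14,.156),('crate rim',.062,.078)]:
    m=(W[:,2]>lo)&(W[:,2]<hi)&(abs(S)<.1).all(1); print(n,m.sum(),np.percentile(S[m],[1,99],axis=0).round(4).tolist())
E
```

```text
[0.6206 0.1712] 9.41 -0.0143 sf [0.0159 0.0091] [ 0.3  0.3 -0.4 -0.1  0.2 -0.5 -0.1  0.3]
[0.6294 0.1885] 10.6 -0.0431 sf [0.0274 0.0246] [ 0.7 -0.1 -0.7  0.1 -0.4 -1.   0.4  1. ]
tote minus crate, stop frame [0.01153083 0.0155548 ]
tool [0.60411672 0.15632911 0.18746543] [-0.00290032 -0.00282257]
tote rim 114 [[-0.0633, -0.0709], [0.0429, -0.0282]]
crate rim 156 [[-0.0661, -0.0772], [0.0676, -0.0227]]
```

```bash
python3 - <<'E'
from h import *
from scipy.optimize import least_squares
def w(x,y): return (235+(x+.5)/6-.5,150+(y+.5)/6-.5)
cr=[(95,328),(347,440),(480,288),(350,530)]; to=[(102,230),(335,320),(440,205),(333,395)]
def fit(px,hx,hy,zt,zb):
    L=np.array([[-hx,hy,zt],[-hx,-hy,zt],[hx,-hy,zt],[-hx,-hy,zb]]); px=np.array([w(*p) for p in px])
    def X(q):
        c,s=np.cos(q[2]),np.sin(q[2]); return np.c_[q[0]+c*L[:,0]-s*L[:,1],q[1]+s*L[:,0]+c*L[:,1],L[:,2]]
    r=least_squares(lambda q:(pix('scene',X(q))-px).ravel(),[.6,.16,.17]); print(r.x[:2].round(4),np.degrees(r.x[2]).round(2),'sf',sf(r.x[:2]).round(4),r.fun.round(1)); return r.x
a=fit(cr,.067,.078,.07,0); b=fit(to,.053,.069,.149,.091); print(sf(b[:2])-sf(a[:2]))
def cloud(n,d):
    k,dc,R,t=K(n); v,u=np.mgrid[0:480,0:640]; q=cv2.undistortPoints(np.stack([u,v],-1).reshape(-1,1,2).astype(float),k,dc).reshape(-1,2); dd=d.reshape(-1,1)
    W=(np.c_[q*dd,dd]-t)@R; W=W[d.ravel()>0]; return W,np.array([sf(x) for x in W])
for n,fn in [('scene','sc8'),('top','top8'),('top','top6'),('scene','sc7')]:
    W,S=cloud(n,np.load(f'pics/{fn}.npy')); print(fn)
    for nm,lo,hi in [('tote wall',.1,.145),('tote rim',.143,.152),('crate wall',.01,.065),('crate rim',.066,.073)]:
        m=(W[:,2]>lo)&(W[:,2]<hi)&(abs(S[:,0])<.075)&(S[:,1]>-.084)&(S[:,1]<.075); 
        if m.sum()>20: print(nm,m.sum(),np.percentile(S[m],[1,3,97,99],axis=0).T.round(4).tolist())
E
```

```text
[0.6106 0.1611] 9.4 sf [0.0043 0.0008] [-0.1  0.2 -0.4 -0.1  0.5 -0.7 -0.   0.5]
[0.5973 0.1557] 10.48 sf [-0.0097 -0.0023] [-0.5 -0.6 -0.6  0.2  0.5 -1.6  0.6  1.7]
[-0.01405013 -0.00311807]
sc8
tote wall 963 [[-0.0722, -0.0709, 0.0424, 0.0442], [-0.0722, -0.0714, 0.0658, 0.067]]
tote rim 239 [[-0.0655, -0.0651, 0.0424, 0.0442], [-0.0708, -0.0701, 0.0675, 0.0689]]
crate wall 846 [[-0.0697, -0.0686, 0.0607, 0.0659], [-0.0784, -0.0777, 0.0726, 0.0741]]
crate rim 174 [[-0.0686, -0.0679, 0.0629, 0.0664], [-0.0777, -0.0769, 0.0711, 0.0744]]
top8
tote wall 158 [[-0.0728, -0.072, 0.0488, 0.0513], [-0.0711, -0.071, -0.0259, -0.0233]]
tote rim 86 [[-0.0633, -0.0628, 0.0424, 0.043], [-0.071, -0.0709, -0.0333, -0.0271]]
crate wall 100 [[-0.0667, -0.0666, 0.0656, 0.066], [-0.0776, -0.0774, -0.0207, -0.0176]]
crate rim 113 [[-0.0659, -0.0656, 0.0675, 0.0676], [-0.0771, -0.0769, -0.0255, -0.0226]]
top6
tote wall 187 [[-0.0518, -0.0514, 0.0519, 0.0526], [-0.0133, -0.0106, 0.0114, 0.0144]]
crate wall 1109 [[-0.0663, -0.066, 0.065, 0.0663], [-0.0772, -0.0743, 0.0728, 0.0734]]
crate rim 345 [[-0.0663, -0.0658, 0.0673, 0.0683], [-0.0769, -0.076, 0.0742, 0.0748]]
sc7
tote wall 954 [[-0.0619, -0.0586, 0.0538, 0.0554], [-0.0717, -0.0709, 0.066, 0.0675]]
tote rim 233 [[-0.0547, -0.054, 0.0542, 0.0553], [-0.072, -0.0713, 0.0671, 0.0687]]
crate wall 879 [[-0.0693, -0.0683, 0.0608, 0.0667], [-0.0787, -0.078, 0.0735, 0.0741]]
crate rim 190 [[-0.0683, -0.0672, 0.0639, 0.0666], [-0.0785, -0.0775, 0.0732, 0.0748]]
```

play_rows(
  plan=[
    [[0, 0, 0, 0.003, -0.001, 0, 255], [0, 0, 0, 0.004, -0.001, 0, 255], [0, 0, 0, 0.004, -0.001, 0, 255], [0, 0, 0, 0, 0, 0, 255], [0, 0, 0, 0, 0, 0.006, 255], [0, 0, 0, 0, 0, 0.006, 255], [0, 0, 0, 0, 0, 0.003, 255], [0, 0, 0, 0, 0, 0, 255]],
  ],
)

```text
clock: 21.92
tool_pos: [0.614, 0.161, 0.1716]
ee_rot: [0.0, 0.996, 0.084, -0.001]
wrist_force: [-0.5, -0.1, -4.0]
width: 0.154
grip_force: 48.2
```

```bash
python3 - <<'E'
from h import *
p,R,f=pose(); print(p,f,sf(p),manip.get_state()['wrist_force'])
def cloud(n,d):
    k,dc,R,t=K(n); v,u=np.mgrid[0:480,0:640]; q=cv2.undistortPoints(np.stack([u,v],-1).reshape(-1,1,2).astype(float),k,dc).reshape(-1,2); dd=d.reshape(-1,1)
    W=(np.c_[q*dd,dd]-t)@R; W=W[d.ravel()>0]; return W,np.array([sf(x) for x in W])
tz=p[2]-.1009+.005; print('tote z',tz)
for n in('scene','top'):
    im,d=look(n,n+'9'); W,S=cloud(n,d); print(n)
    for nm,lo,hi in [('tote rim',tz+.052,tz+.061),('crate rim',.066,.073)]:
        m=(W[:,2]>lo)&(W[:,2]<hi)&(abs(S[:,0])<.075)&(S[:,1]>-.084)&(S[:,1]<.075); 
        print(nm,m.sum(),np.percentile(S[m],[1,3,97,99],axis=0).T.round(4).tolist())
E
```

```text
[0.61397098 0.16100839 0.17160506] -80.3837524586074 [0.00760147 0.00012947] [-0.52933251 -0.07533686 -4.02110077]
tote z 0.07570505981525023
scene
tote rim 227 [[-0.0562, -0.0547, 0.0533, 0.0552], [-0.0689, -0.0682, 0.0703, 0.0713]]
crate rim 189 [[-0.0687, -0.0676, 0.063, 0.0678], [-0.0777, -0.0773, 0.069, 0.0724]]
top
tote rim 91 [[-0.0526, -0.0523, 0.0531, 0.0541], [-0.0679, -0.0678, -0.0291, -0.0241]]
crate rim 120 [[-0.0656, -0.0654, 0.0637, 0.0662], [-0.0771, -0.077, -0.0265, -0.0229]]
```

play_rows(
  plan=[
    [[0, 0, 0, 0, 0, 0.002, 255], [0, 0, 0, 0, 0, 0.002, 255], [0, 0, 0, 0, 0, 0.002, 255], [0, 0, 0, 0, 0, 0.002, 255], [0, 0, 0, 0, 0, 0.002, 255], [0, 0, 0, 0, 0, 0.002, 255], [0, 0, 0, 0, 0, 0, 255]],
  ],
)

```text
clock: 22.6
tool_pos: [0.6144, 0.1611, 0.1603]
ee_rot: [0.0, 0.996, 0.084, -0.0]
wrist_force: [0.0, -0.4, -3.4]
width: 0.149
grip_force: 48.2
```

play_rows(
  plan=[
    [[0, 0, 0, 0, 0, 0.002, 255], [0, 0, 0, 0, 0, 0.002, 255], [0, 0, 0, 0, 0, 0.002, 255], [0, 0, 0, 0, 0, 0.001, 255], [0, 0, 0, 0, 0, 0, 255]],
  ],
)

```text
clock: 23.02
tool_pos: [0.6144, 0.1611, 0.1535]
ee_rot: [0.0, 0.996, 0.084, -0.0]
wrist_force: [-0.4, 0.4, -3.1]
width: 0.15
grip_force: 48.2
```

play_rows(
  plan=[
    [[0, 0, 0, 0, 0, 0.001, 255], [0, 0, 0, 0, 0, 0.001, 255], [0, 0, 0, 0, 0, 0, 255]],
  ],
)

```text
clock: 23.27
tool_pos: [0.6147, 0.1611, 0.1519]
ee_rot: [0.0, 0.996, 0.084, 0.0]
wrist_force: [0.4, -0.5, -3.0]
width: 0.156
grip_force: 48.4
```

play_rows(
  plan=[
    [[0, 0, 0, 0, 0, 0.0005, 255], [0, 0, 0, 0, 0, 0.0005, 255], [0, 0, 0, 0, 0, 0, 255]],
  ],
)

```text
clock: 23.52
tool_pos: [0.6148, 0.161, 0.1517]
ee_rot: [0.0, 0.996, 0.084, 0.001]
wrist_force: [-3.0, -2.7, 8.1]
width: 0.157
grip_force: 49.8
```

Seated: the vertical force went from -3 N to +8 N. Release and rise.

play_rows(
  plan=[
    [[0, 0, 0, 0, 0, 0, 200], [0, 0, 0, 0, 0, 0, 160], [0, 0, 0, 0, 0, 0, 120], [0, 0, 0, 0, 0, 0, 80], [0, 0, 0, 0, 0, 0, 60], [0, 0, 0, 0, 0, 0, 60], [0, 0, 0, 0, 0, -0.005, 60], [0, 0, 0, 0, 0, -0.015, 60], [0, 0, 0, 0, 0, -0.02, 60], [0, 0, 0, 0, 0, -0.025, 60], [0, 0, 0, 0, 0, -0.025, 60], [0, 0, 0, 0, 0, 0, 60]],
  ],
)

```text
clock: 24.52
tool_pos: [0.6159, 0.1613, 0.2458]
ee_rot: [-0.0, 0.996, 0.084, 0.003]
wrist_force: [1.1, -0.3, -0.0]
width: 0.768
grip_force: 0.0
```

play_rows(
  plan=[
    [[0, 0, 0, -0.02, 0, 0, 60], [0, 0, 0, -0.03, 0, 0, 60], [0, 0, 0, -0.03, 0, 0, 60], [0, 0, 0, -0.03, 0.01, 0, 60], [0, 0, 0, -0.03, 0.02, 0, 60], [0, 0, 0, -0.02, 0.02, 0, 60], [0, 0, 0, 0, 0, 0, 60], [0, 0, 0, 0, 0, 0, 60]],
  ],
)

```text
clock: 25.18
tool_pos: [0.4647, 0.0844, 0.2414]
ee_rot: [0.0, 0.997, 0.083, 0.001]
wrist_force: [0.4, 0.2, 0.2]
width: 0.763
grip_force: 0.0
```

```bash
python3 - <<'E'
from h import *
st()
def cloud(n,d):
    k,dc,R,t=K(n); v,u=np.mgrid[0:480,0:640]; q=cv2.undistortPoints(np.stack([u,v],-1).reshape(-1,1,2).astype(float),k,dc).reshape(-1,2); dd=d.reshape(-1,1)
    W=(np.c_[q*dd,dd]-t)@R; W=W[d.ravel()>0]; return W,np.array([sf(x) for x in W])
for n in('scene','top'):
    im,d=look(n,n+'10'); W,S=cloud(n,d); print(n)
    for nm,lo,hi in [('tote rim',.108,.12),('crate rim',.066,.073)]:
        m=(W[:,2]>lo)&(W[:,2]<hi)&(abs(S[:,0])<.075)&(S[:,1]>-.084)&(S[:,1]<.075)
        if nm=='tote rim': m&=(abs(abs(S[:,1])-.067)<.006)
        s=S[m]; z=W[m,2]
        print(nm,m.sum(),np.percentile(s,[1,3,97,99],axis=0).T.round(4).tolist(),'plane',np.linalg.lstsq(np.c_[s,np.ones(len(s))],z,rcond=None)[0].round(4) if m.sum()>10 else '')
E
```

```text
{'clock': 25.183, 'joint_positions': [0.007, 0.177, -0.197, 1.196, 0.0, 2.982], 'tool_pos': [0.465, 0.084, 0.241], 'ee_rot': [0.0, 0.997, 0.083, 0.001], 'wrist_force': [0.374, 0.196, 0.161], 'width': 0.763}
scene
tote rim 89 [[-0.0521, -0.0518, 0.0484, 0.0534], [-0.07, -0.0693, 0.0687, 0.0694]] plane [0.0125 0.0028 0.1134]
crate rim 272 [[-0.0685, -0.067, 0.0594, 0.0655], [-0.0784, -0.0766, 0.0706, 0.074]] plane [-0.0009  0.0008  0.0696]
top
tote rim 44 [[0.0029, 0.005, 0.0533, 0.0537], [-0.0681, -0.068, 0.0691, 0.0696]] plane [-0.0452  0.0035  0.115 ]
crate rim 77 [[0.0176, 0.0207, 0.0676, 0.0678], [-0.0772, -0.0768, 0.0656, 0.0686]] plane [ 0.0132 -0.007   0.0684]
```

```bash
python3 -c "
from workcell import manip
print(manip.finish_job())"
```

```text
the job is handed in; nothing more can be done
None
```

I handed the job in at about 25 s. By my last depth readings the crate is home in the corner stop, and the tote is turned half round, level and centred on its rim, underside about 56 mm above the crate's. The hand-in returned no verdict, and I did not re-measure the bystanders after the final moves.

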